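# Set out the glass turtles for display

### The job

Set the three glass turtles out for display: the largest in the middle of the wide low square block, the middle-sized one in the middle of the taller square block and the smallest in the middle of the round base; once the smallest is there, cover it with the glass dome, centred and sitting flat on that base. It is all glass, so set every piece down gently and upright, never dropping it. Leave the snail and the swan where they are.

Things in the scene. Friction and masses are not known exactly. Their poses are not given: they have to be found in the camera images.
- turtle_large: largest of three like green glass turtles, loose, upright. Origin: under the shell's centre, at the soles; z up, x to the head. Round shell 56 mm across, sides upright from 7 to 21 mm up, 34 mm high in all; 76 mm long (head ends 44 mm ahead of the origin), stub feet at the diagonals. The shell's sides at +y and -y are clear to grip.
- turtle_medium: middle-sized of three like green glass turtles, loose, upright. Origin: under the shell's centre, at the soles; z up, x to the head. Round shell 42 mm across, sides upright from 7 to 17 mm up, 27 mm high in all; 57 mm long (head ends 33 mm ahead of the origin), stub feet at the diagonals. The shell's sides at +y and -y are clear to grip.
- turtle_small: smallest of three like green glass turtles, loose, upright. Origin: under the shell's centre, at the soles; z up, x to the head. Round shell 30 mm across, sides upright from 7 to 13 mm up, 21 mm high in all; 41 mm long (head ends 24 mm ahead of the origin), stub feet at the diagonals. The shell's sides at +y and -y are clear to grip.
- dome: clear glass display dome, loose, open below, standing on its rim: 96 mm across outside, wall 4 mm, 62 mm high to its flat roof (60 mm across), hollow to 57 mm; on the roof's middle an upright dark wooden knob 22 mm across, 28 mm tall (top 90 mm above the rim). Origin: centre of the rim's underside; z up.
- round_base: round dark wooden base, fixed: a disc 130 mm across and 20 mm thick with a flat top. Origin: centre of its underside, on the bench; z up. The only round stand.
- wide_block: wide, low square block of dark wood, fixed: 105 x 105 mm, 25 mm high. Origin: centre of its underside, on the bench; x and y along its edges, z up.
- tall_block: narrower, taller square block of dark wood, fixed: 75 x 75 mm, 45 mm high. Origin: centre of its underside, on the bench; x and y along its edges, z up.
- snail: a green glass snail, loose, not part of the display: 69 mm long, 22 mm wide, 46 mm high, an upright disc-shaped shell on a flat foot. Origin: centre of its underside; x towards the head.
- swan: a green glass swan, loose, not part of the display: round body 48 mm across and 30 mm high with a thin curved neck to 64 mm high. Origin: centre of the body's underside; x towards the head.

How it is judged:
On the way, in this order (a step that is already met when the one before it is completed fails the run):
1. the smallest turtle stands on the round base, not yet covered (horizontal distance between turtle_small and round_base below 0.014 m and z of turtle_small in the frame of round_base between 0.016 and 0.025 m and angle between turtle_small's own z axis and vertical below 0.12 rad and linear speed of turtle_small below 0.03 m/s and angular speed of turtle_small below 0.3 rad/s and horizontal distance between dome and round_base above 0.06 m), for 0.2 s.
2. the dome stands on the round base over the smallest turtle (horizontal distance between each of turtle_small, dome and round_base below 0.014 m and z of turtle_small in the frame of round_base between 0.016 and 0.025 m and angle between each of turtle_small, dome's own z axis and vertical below 0.12 rad and linear speed of each of turtle_small, dome below 0.03 m/s and angular speed of each of turtle_small, dome below 0.3 rad/s and z of dome in the frame of round_base between 0.016 and 0.025 m), for 0.2 s.
At the end, for the whole second after the job is handed in: Each turtle on its own stand and the dome on the round base: within 14 mm of the stand's centre, underside on its top (-4 to +5 mm), upright within 0.12 rad, at rest; snail and swan within 20 mm of where they started (all of step 2 and horizontal distance between turtle_large and wide_block below 0.014 m and z of turtle_large in the frame of wide_block between 0.021 and 0.03 m and angle between each of turtle_large, turtle_medium's own z axis and vertical below 0.12 rad and linear speed of each of turtle_large, turtle_medium below 0.03 m/s and angular speed of each of turtle_large, turtle_medium below 0.3 rad/s and horizontal distance between turtle_medium and tall_block below 0.014 m and z of turtle_medium in the frame of tall_block between 0.041 and 0.05 m and distance of each of snail, swan from where it was at the start of the episode below 0.02 m); the robot touches nothing.
It fails at once if the turtle large is dropped or knocked (moves faster than 0.6 m/s, a fall of some 2 cm, with no finger on it) (linear speed of turtle_large above 0.6 m/s and contact force between the fingers and turtle_large below 0.05 N).
It fails at once if the turtle medium is dropped or knocked (moves faster than 0.6 m/s, a fall of some 2 cm, with no finger on it) (linear speed of turtle_medium above 0.6 m/s and contact force between the fingers and turtle_medium below 0.05 N).
It fails at once if the turtle small is dropped or knocked (moves faster than 0.6 m/s, a fall of some 2 cm, with no finger on it) (linear speed of turtle_small above 0.6 m/s and contact force between the fingers and turtle_small below 0.05 N).
It fails at once if the dome is dropped or knocked (moves faster than 0.6 m/s, a fall of some 2 cm, with no finger on it) (linear speed of dome above 0.6 m/s and contact force between the fingers and dome below 0.05 N).
It fails at once if the snail or the swan is moved more than 30 mm (distance of any of snail, swan from where it was at the start of the episode above 0.03 m).
It also fails if it takes over 120 s, if anything falls off the work surface, if the arm or the gripper's body presses on something with over 40 N, if the wrist force passes 120 N, or if a joint passes its speed limit or range.

### The arm

A 7-joint arm with a two-finger parallel gripper is mounted at the origin on the work surface. World frame = base frame: x ahead of the robot, y to its left, z up, the work surface at z = 0. Lengths are in m, angles in rad, forces in N, time in s.
With the tool pointing down it reaches from about 0.35 to 0.9 m from the base axis. Payload 19.9 kg.
Tool frame: the origin (TCP) lies on the centre line of the jaws, within the pads' length; the fingertips stand 11 mm ahead of it and the grasp point (between the pads) lies 8 mm behind it (manip.tcp_to_tips is the distance from the TCP to the fingertips, in m); z points along the fingers, y is the line along which they close (so a half turn about z gives the same grasp; the last joint's range is limited). The gripper opens to 94 mm and grips with 3 to 60 N. Pads are 16 mm wide; open, the fingers measure 119 mm over their backs; the gripper's body (75 mm by 177 mm) begins 78 mm behind the grasp point.
Start: joints at [-1.387, 0.417, -0.01, 1.614, 0.005, 1.111, -0.053], TCP at [0.14, 0.609, 0.216] pointing down, gripper open.
Joint ranges: [-2.81, 2.81], [-0.39, 2.02], [-1.27, 1.25], [0.06, 2.57], [-1.19, 4.33], [0.19, 2], [-2.82, 2.82]. Speed limits (rad/s): [1.89, 1.89, 2.39, 2.39, 3.01, 3.01, 3.01].

### API

Orientations are given as [roll, pitch, yaw] about the fixed x, y, z axes, in that order (R = Rz(yaw) Ry(pitch) Rx(roll)).
In Python, from cell import manip, imaging gives the robot as it stands.
- The arm moves only by the tool move_arm, never from a script. Its argument "increments" is a list of rows, each a list of 7 numbers: the shift along the tool's x, y, z as a fraction of full scale, then the turn, a rotation vector about the tool's x, y, z as a fraction of full scale, then the opening, from 0 (shut) to 1 (fully open). In form: [[tx, ty, tz, ax, ay, az, grip], ...]. A call has 1 to 12 rows; each row shifts and turns the commanded pose from where the row before left it, along the tool's axes as they then stand; what a row does not reach is not made up. Full scale, the value 1, is 12 cm for a shift and 90 degrees for a turn. A row lasts 1/8 s, in which the tool goes at most 62.5 mm and 10.7 degrees, less where a joint would pass 70% of its speed; a pose out of reach is approached as far as the arm can. A call with a number of a shift or a turn outside -1 to 1 is refused whole. A call with a gripper value outside its range is refused whole. The fingers move at their own pace and stop on an object; "newtons" is the grip in N (left out, the last holds). Time passes only in rows, so rows that do not move let the fingers close. It gives the time, the measured TCP pose, the force, the opening and the grip force at its end, in the units of the state.
- manip.sense(): the state, without advancing time (a new reading comes with each control period).
- imaging.get_image(name): name is "scene" or "top" or "wrist"; returns the picture (420x560x3 uint8, red, green, blue); there is no depth.
- imaging.get_calibration(name): a dict with "fx", "fy", "cx", "cy" (pixels), "eye" and "rotation" of the camera in the world. Camera axes: x right, y down, z forward; pixel columns grow to the right and rows downward; lengths in m; the calibration is good to about 2 mm. A picture is of the moment at which its call begins: read the wrist's pose just before it. get_calibration takes no time and is no camera call; for the wrist camera it gives the pose at the moment of the call.
- manip.job_done(): hands the job in; it is judged then, once.
The state is a dict: "t": time; "q": joint angles; "joint_velocities": joint speeds; "effort": joint torques, N m; "tool_pos": TCP position; "orientation": TCP orientation; "force": force on the tool from outside, world axes, zero at the start; "ft_torque": the same for the moment, N m; "grip_width": opening from 0.0 (shut) to 1.0 (fully open); "grip_force": force on a finger pad.
Only numpy, scipy, OpenCV 4.12 (cv2) and the standard library are available. Lean on these libraries where they do the work, as an engineer would, in place of code of your own. Each camera call takes 0.05 s, during which the arm holds its last target. There are 200 camera calls.

## Working session

There is one attempt and no reset: what is moved stays moved. The work goes in short steps, Python scripts to look and compute and a tool call to move; the robot and the scene stay as the last step left them, time stands still between calls to the robot, and variables do not carry over. Pictures are saved under pics/ and viewed, at most 16 in all, crops included, and the job is handed in when it is done.

Besides the shell and the picture viewer there is one more tool, called after "Emit:" as name([rows], argument=value, ...), one row to a line, values as JSON. move_arm: Moves the arm, as the interface text tells. Shift numbers are shares of 12 cm and turn numbers shares of 90 degrees, none past 1 either way. Its arguments: {"type":"object","properties":{"increments":{"type":"array"},"newtons":{"type":"number"}},"required":["increments"]}

```bash
mkdir -p pics && ls
python3 - <<'E'
from cell import manip, imaging
import cv2, numpy as np
np.set_printoptions(precision=4,suppress=True)
for n in("scene","top"):
    cv2.imwrite(f"pics/{n}0.png",imaging.get_image(n)[:,:,::-1])
for n in("scene","top","wrist"):
    c=imaging.get_calibration(n);print(n,c["fx"],c["fy"],c["cx"],c["cy"],np.array(c["eye"]),np.array(c["rotation"]).tolist())
print(manip.sense(),manip.tcp_to_tips)
E
```

```text
pics
scene 432.83408251387385 432.83408251387385 284.37120877154643 207.19373117709583 [1.0921 0.4129 0.7557] [-2.3718871139561384, -0.013863795422942138, 2.2109160778708215]
top 429.59983344792556 429.59983344792556 280.8958413630131 205.31504045621992 [ 0.3161 -0.0138  1.142 ] [-2.955726197121873, 0.031545501516946794, -1.5528458239931906]
wrist 364.6850351385369 364.6850351385369 277.6968982544142 207.59367595913736 [0.0699 0.6264 0.3845] [2.8924065317209364, 0.0001098749773578156, 1.345398016415738]
{'t': 0.1, 'q': array([-1.3865,  0.4179, -0.0103,  1.6141,  0.0047,  1.1107, -0.053 ]), 'joint_velocities': array([-0.0005, -0.0027,  0.0012, -0.0012,  0.0012, -0.0008, -0.0001]), 'effort': array([  0.0025, -85.2599,   0.6408, -42.6699,  -0.0488,   0.0164,
         0.0002]), 'tool_pos': array([0.1399, 0.6088, 0.2159]), 'orientation': array([-3.1405,  0.0001,  2.9158]), 'force': array([-0.6952,  0.8165,  0.1574]), 'ft_torque': array([0.0216, 0.0164, 0.0127]), 'grip_force': 0.0, 'grip_width': 1.000360835967606} 0.011
```

View pics/scene0.png

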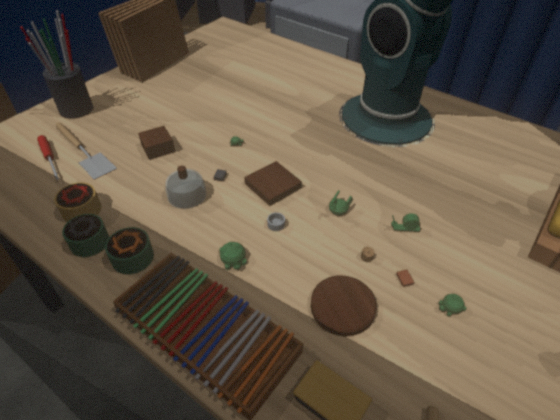

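View pics/top0.png

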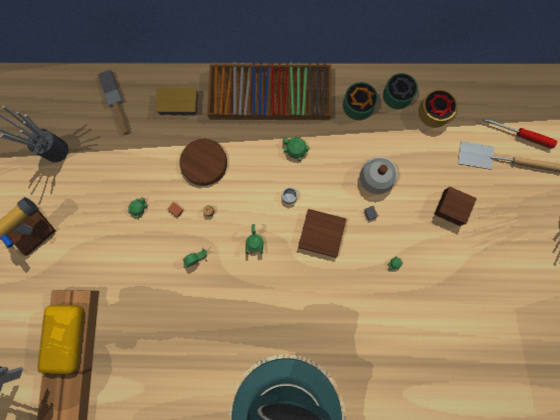

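Scene view: the round base is at (344,305), the wide block at (273,182) and the tall block at (157,142). The dome is at (186,188), with the large, medium and small turtles at (233,254), (452,303) and (236,141).
Top view: the base is at (203,162), wide block (322,233), tall block (455,206), dome (379,176), and turtles (296,148), (137,207) and (396,262). The snail is at (195,258) and the swan at (255,242).

```bash
cat > h.py <<'E'
from cell import manip, imaging
import cv2, numpy as np
from scipy.spatial.transform import Rotation as Ro
np.set_printoptions(precision=4,suppress=True)
def cal(n):
    c=imaging.get_calibration(n);return dict(K=np.array([[c["fx"],0,c["cx"]],[0,c["fy"],c["cy"]],[0,0,1]]),e=np.array(c["eye"]),R=Ro.from_euler('xyz',c["rotation"]).as_matrix())
def ray(c,uv): return c['R']@np.linalg.inv(c['K'])@np.array([uv[0],uv[1],1.])
def plane(c,uv,z):
    d=ray(c,uv);return c['e']+d*(z-c['e'][2])/d[2]
def tri(obs):
    A=0;b=0
    for c,uv in obs:
        d=ray(c,uv);d/=np.linalg.norm(d);P=np.eye(3)-np.outer(d,d);A=A+P;b=b+P@c['e']
    return np.linalg.solve(A,b)
def proj(c,p):
    q=c['K']@c['R'].T@(np.array(p)-c['e']);return q[:2]/q[2]
def mask(im,kind):
    h=cv2.cvtColor(im,cv2.COLOR_RGB2HSV)
    if kind=='green': return cv2.inRange(h,(45,70,25),(85,255,255))
    return cv2.inRange(h,(0,60,0),(20,255,105))
def blobs(m,lo=30,hi=1e6):
    o=[]
    for k in cv2.findContours(m,cv2.RETR_EXTERNAL,cv2.CHAIN_APPROX_NONE)[0]:
        a=cv2.contourArea(k)
        if lo<a<hi:
            M=cv2.moments(k);o.append((M['m10']/M['m00'],M['m01']/M['m00'],a,k))
    return o
E
python3 - <<'E'
from h import *
for n in("top","scene"):
    im=cv2.imread(f"pics/{n}0.png")[:,:,::-1].copy();c=cal(n)
    for kind in("green","brown"):
        for u,v,a,k in blobs(mask(im,kind),15,6000):
            r=cv2.minAreaRect(k)
            print(n,kind,"%.1f %.1f a%d"%(u,v,a),np.round(r[0],1),np.round(r[1],1),round(r[2]),plane(c,(u,v),.012)[:2])
E
```

```text
top green 394.9 263.2 a99 [394.5 263.5] [ 9.9 14.1] 45 [ 0.3791 -0.2727]
top green 193.6 257.8 a168 [194.9 257.2] [10.4 24.1] 68 [0.3847 0.2531]
top green 254.1 242.5 a252 [254. 238.] [16. 28.] 0 [0.4274 0.0946]
top green 136.8 207.0 a199 [137.  206.2] [14.7 20.2] 34 [0.5187 0.4155]
top green 295.3 147.3 a352 [294.2 146.6] [25.9 19.7] 27 [ 0.6906 -0.0109]
top green 359.9 100.4 a924 [360.1 100.5] [32.  36.9] 14 [ 0.8283 -0.1896]
top green 395.1 98.8 a261 [399.3  90.8] [29.7 36.1] 34 [ 0.8334 -0.287 ]
top green 304.0 91.3 a78 [304.   91.5] [ 2.9 47.2] 4 [ 0.855  -0.0336]
top green 297.9 88.6 a82 [298.   90.5] [ 2. 47.] 0 [ 0.8634 -0.0164]
top green 291.6 90.2 a76 [291.7  90.5] [47.1  2.5] 88 [0.8584 0.0013]
top brown 43.2 408.8 a331 [ 39.5 403.5] [25. 31.] 0 [0.0034 0.6108]
top brown 83.7 359.3 a1212 [ 68.7 354.1] [ 47.5 131.2] 5 [0.1236 0.5204]
top brown 30.4 232.7 a1244 [ 28.8 233.3] [36.1 45.6] 46 [0.4447 0.6998]
top brown 321.9 233.4 a1537 [321.9 233.3] [40.  40.8] 15 [ 0.454  -0.0838]
top brown 453.4 208.2 a1104 [453.3 209.9] [33.2 39.5] 23 [ 0.5258 -0.4303]
top brown 361.2 185.9 
[... 2406 characters left out ...]
9 48.5] 59 [ 0.4576 -0.0832]
scene brown 51.0 151.2 a108 [ 51.  153.5] [12. 31.] 0 [ 0.7224 -0.6363]
scene brown 158.0 142.6 a834 [159.5 141.3] [28.6 37.1] 73 [ 0.521  -0.4377]
scene brown 549.8 133.1 a152 [546.7 129.2] [37.2  9.8] 36 [-0.2027  0.4247]
scene brown 454.4 105.1 a1230 [471.1 115.7] [109.4  27.2] 18 [-0.1732  0.1476]
scene brown 5.4 106.0 a318 [  8. 103.] [38. 16.] 90 [ 0.6802 -0.9401]
scene brown 90.5 104.2 a637 [ 83.9 100.3] [32.6 55.9] 63 [ 0.517  -0.7461]
scene brown 69.1 56.0 a43 [68.8 53.5] [33.9  4. ] 79 [ 0.3723 -1.0673]
scene brown 256.9 14.5 a262 [260.   15.1] [28.2 24.9] 16 [-0.3255 -0.7739]
scene brown 148.8 35.8 a5720 [155.3  39.3] [ 82.7 107.9] 85 [ 0.089  -0.9712]
```

Emit:
move_arm([
  [-0.385, -0.15, 0, 0, 0, 0, 1],
  [-0.385, -0.15, 0, 0, 0, 0, 1],
  [-0.385, -0.15, 0, 0, 0, 0, 1],
  [-0.385, -0.15, 0, 0, 0, 0, 1],
  [-0.385, -0.15, 0, 0, 0, 0, 1],
  [-0.385, -0.15, 0, 0, 0, 0, 1],
  [-0.385, -0.15, 0, 0, 0, 0, 1],
  [-0.385, -0.15, 0, 0, 0, 0, 1],
  [-0.385, -0.15, 0, 0, 0, 0, 1],
  [-0.385, -0.15, 0, 0, 0, 0, 1],
  [0, 0, 0, 0, 0, 0, 1],
  [0, 0, 0, 0, 0, 0, 1],
])

```text
t: 1.6
tool_pos: [0.5494, 0.3305, 0.216]
orientation: [-3.141, -0.001, 2.916]
force: [-0.1, -0.3, 0.1]
grip_width: 0.997
grip_force: 0.0
```

```bash
cat > w.py <<'E'
from h import *
import sys,json
def snap(name):
    c=cal("wrist");im=imaging.get_image("wrist")
    cv2.imwrite(f"pics/{name}.png",im[:,:,::-1]);json.dump({k:v.tolist() for k,v in c.items()},open(f"pics/{name}.json","w"))
    return c,im
def load(name):
    c={k:np.array(v) for k,v in json.load(open(f"pics/{name}.json")).items()};return c,cv2.imread(f"pics/{name}.png")[:,:,::-1].copy()
if __name__=="__main__":
    c,im=snap(sys.argv[1]);s=manip.sense();print(s['t'],s['tool_pos'],s['orientation'])
    for n,p in dict(small=(.379,-.275,.01),med=(.518,.414,.01),large=(.69,-.013,.01),base=(.645,.241,.02),wide=(.455,-.083,.025),tall=(.52,-.434,.045),dome=(.6,-.24,.06)).items(): print(n,proj(c,p).round())
E
python3 w.py w1
```

```text
1.65 [0.549  0.331  0.2162] [-3.1414 -0.0007  2.917 ]
small [-338.  157.]
med [350. 138.]
large [ 21. 363.]
base [216. 290.]
wide [-146.  189.]
tall [-443.  326.]
dome [-253.  364.]
```

View pics/w1.png

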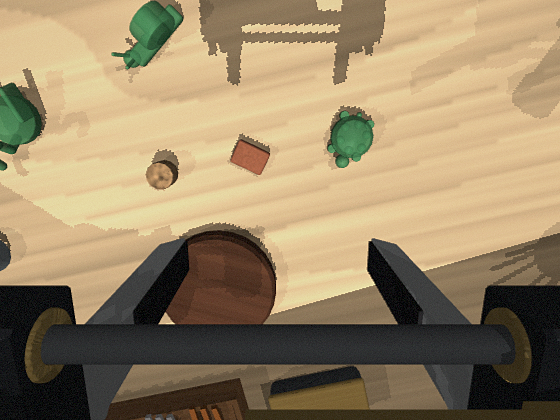

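Wrist view: the medium turtle is at (351,138) with its head down-left at (342,161). The round base is at (218,280), partly hidden by the left finger.

Emit:
move_arm([
  [-0.13, -0.35, 0, 0, 0, 0, 1],
  [-0.13, -0.35, 0, 0, 0, 0, 1],
  [-0.13, -0.35, 0, 0, 0, 0, 1],
  [-0.13, -0.35, 0, 0, 0, 0, 1],
  [-0.13, -0.35, 0, 0, 0, 0, 1],
  [-0.3, -0.15, 0, 0, 0, 0, 1],
  [-0.3, 0, 0, 0, 0, 0, 1],
  [0, 0, 0, 0, 0, 0, 1],
  [0, 0, 0, 0, 0, 0, 1],
])

```text
t: 2.78
tool_pos: [0.6443, 0.0757, 0.2163]
orientation: [3.141, -0.001, 2.917]
force: [-0.9, 0.1, -0.9]
grip_width: 0.999
grip_force: 0.0
```

```bash
python3 w.py w2
```

```text
2.825 [0.6442 0.0757 0.2165] [ 3.1413 -0.0004  2.9173]
small [-159.   -7.]
med [607. -28.]
large [206. 244.]
base [438. 152.]
wide [58. 27.]
tall [-279.  185.]
dome [-66. 225.]
```

Emit:
move_arm([
  [0, -0.35, 0, 0, 0, 0, 1],
  [0, -0.35, 0, 0, 0, 0, 1],
  [0, -0.35, 0, 0, 0, 0, 1],
  [0, -0.35, 0, 0, 0, 0, 1],
  [0, -0.35, 0, 0, 0, 0, 1],
  [0, -0.35, 0, 0, 0, 0, 1],
  [0, -0.2, 0, 0, 0, 0, 1],
  [0, 0, 0, 0, 0, 0, 1],
  [0, 0, 0, 0, 0, 0, 1],
])

```text
t: 3.95
tool_pos: [0.5835, -0.1929, 0.2166]
orientation: [3.141, 0.0, 2.917]
force: [0.1, -0.2, -0.4]
grip_width: 1.0
grip_force: 0.0
```

```bash
python3 w.py w3; python3 -c "
import cv2,numpy as np
a=cv2.imread('pics/w2.png');b=cv2.imread('pics/w3.png');cv2.imwrite('pics/m23.png',cv2.resize(np.vstack([a,b])[:, :],(400,600)))"
```

```text
4.0 [ 0.5836 -0.1928  0.2166] [3.141  0.0001 2.9177]
small [140.  -7.]
med [907. -28.]
large [459. 244.]
base [714. 152.]
wide [363.  26.]
tall [ 12. 184.]
dome [230. 224.]
```

View pics/m23.png

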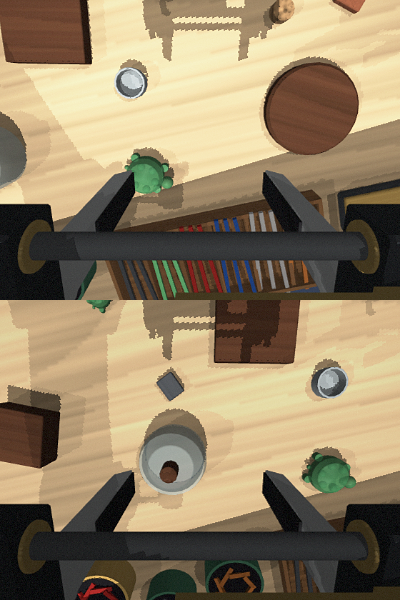

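In the mosaic, w2 (upper) shows the round base at full-size pixel (435,155) and the large turtle at (206,245). w3 (lower) shows the dome at (240,225) with its knob at (237,240), the tall block at (35,190), the large turtle at (460,243) and the wide block at the top.

Emit:
move_arm([
  [0.288, -0.237, 0, 0, 0, 0, 1],
  [0.288, -0.237, 0, 0, 0, 0, 1],
  [0.288, -0.237, 0, 0, 0, 0, 1],
  [0, 0, 0, 0, 0, 0, 1],
  [0, 0, 0, 0, 0, 0, 1],
])

```text
t: 4.62
tool_pos: [0.464, -0.2534, 0.2167]
orientation: [3.141, 0.001, 2.918]
force: [-0.8, -0.3, -0.1]
grip_width: 0.999
grip_force: 0.0
```

```bash
python3 w.py w4|head -1
cat > m.py <<'E'
from w import *
# turtle analysis: blob -> shell circle (distance transform peak), head dir (farthest contour pt)
def turtle(c,im,guess,Rs,z):
    g=proj(c,guess);m=mask(im,'green')
    b=[b for b in blobs(m,20) if np.hypot(b[0]-g[0],b[1]-g[1])<40]
    if not b: return None
    b=max(b,key=lambda b:b[2]);f=np.zeros_like(m);cv2.drawContours(f,[b[3]],-1,255,-1)
    d=cv2.distanceTransform(f,cv2.DIST_L2,5);_,mx,_,p=cv2.minMaxLoc(d)
    f[d<0]=0;op=d>mx-1.01;ys,xs=np.nonzero(op);pc=np.array([xs.mean(),ys.mean()])
    P=np.array([plane(c,q[0],z)[:2] for q in b[3].astype(float)]);C=plane(c,pc,z)
    r=np.linalg.norm(P-C[:2],axis=1);i=r.argmax();w=P[i]-C[:2]
    sc=np.linalg.norm(plane(c,pc+[1,0],z)-C)
    return pc,C[:2],mx*sc*1000,np.degrees(np.arctan2(w[1],w[0])),r.max()*1000
G=dict(small=((.379,-.275,.01),.015,.010),med=((.518,.414,.01),.021,.012),large=((.69,-.013,.01),.028,.014))
if __name__=="__main__":
    V={n:load(n) for n in("w1","w2","w3","w4")}
    for n in("top","scene"): V[n]=(cal(n),cv2.imread(f"pics/{n}0.png")[:,:,::-1].copy())
    for k,(g,R,z) in G.items():
        O=[]
        for n,(c,im) in V.items():
            p=proj(c,g)
            if not(15<p[0]<545 and 15<p[1]<405):continue
            t=turtle(c,im,g,R,z)
            if t: print(k,n,t[0],t[1],"r %.1f head %.0f ext %.0f"%t[2:]);O.append((c,t[0]))
        print(k,"TRI",tri(O))
    # knob
    O=[]
    for n in("w3","w4","top","scene"):
        c,im=V[n];p=proj(c,(.598,-.243,.085))
        for u,v,a,q in blobs(mask(im,'brown'),20,2500):
            if np.hypot(u-p[0],v-p[1])<30: print("knob",n,u,v,a,p);O.append((c,(u,v)))
    if len(O)>1: print("knob",tri(O))
    for nm,g,vs in(("base",(.645,.241,.02),("w2","top","scene")),("wide",(.455,-.083,.025),("w4","w3","top","scene")),("tall",(.52,-.434,.045),("w4","w3","top","scene"))):
        for n in vs:
            c,im=V[n];p=proj(c,g)
            for u,v,a,q in blobs(mask(im,'brown'),500):
                if np.hypot(u-p[0],v-p[1])<60:
                    e=cv2.approxPolyDP(q,5,True)[:,0] 
                    print(nm,n,round(u,1),round(v,1),a,e.tolist() if nm!="base" else np.round(cv2.fitEllipse(q)[:2],1).tolist(), plane(c,(u,v),g[2])[:2])
E
python3 m.py
```

```text
4.675 [ 0.4641 -0.2533  0.2165] [3.1414 0.0003 2.9179]
small w4 [234.  108.5] [ 0.3786 -0.2766] r 14.5 head 131 ext 23
small top [395.1667 262.8333] [ 0.3801 -0.2737] r 13.9 head 130 ext 21
small scene [234.5714 139.5714] [ 0.3788 -0.2806] r 8.4 head -119 ext 13
small TRI [ 0.3801 -0.2758  0.0124]
med w1 [351.3333 136.3333] [0.5162 0.4157] r 20.5 head -31 ext 33
med top [136.4545 207.1818] [0.5182 0.4164] r 19.7 head -32 ext 30
med scene [453.1429 302.3571] [0.5151 0.4138] r 16.0 head -30 ext 32
med TRI [0.5169 0.4147 0.015 ]
large w2 [208.2727 244.6818] [ 0.6897 -0.0096] r 23.0 head -161 ext 39
large w3 [459.2 243.6] [ 0.6882 -0.014 ] r 28.0 head 53 ext 47
large top [296.     147.2857] [ 0.6899 -0.0129] r 26.8 head 52 ext 43
large scene [231.3571 252.6429] [ 0.6889 -0.0175] r 21.6 head 61 ext 42
large TRI [ 0.6895 -0.0132  0.0144]
knob w3 236.75540190146933 240.72918467300485 578.5 [222.8045 231.24  ]
knob top 382.5690235690235 168.96296296296296 49.5 [387.0273 173.9288]
knob scene 181.83333333333334 171.88666666666666 75.0 [183.2066 164.4591]
knob [ 0.6126 -0.2345  0.0762]
base w2 
[... 405 characters left out ...]
73 -0.0907]
wide top 321.9 233.4 1537.0 [[308, 210], [298, 248], [335, 257], [345, 219]] [ 0.4524 -0.083 ]
wide scene 272.8 183.1 1402.5 [[277, 162], [245, 177], [269, 205], [302, 186]] [ 0.4687 -0.0745]
tall w4 117.9 258.4 4213.0 [[170, 227], [107, 216], [105, 238], [87, 251], [82, 315], [90, 317], [152, 249], [172, 240]] [ 0.4941 -0.4219]
tall w3 42.2 182.5 7400.0 [[44, 125], [43, 148], [0, 144], [0, 224], [55, 235], [80, 218], [85, 146], [80, 132]] [ 0.5246 -0.4059]
tall top 453.4 208.2 1104.0 [[475, 198], [445, 189], [433, 217], [445, 220], [432, 221], [446, 228], [465, 223]] [ 0.5196 -0.4182]
tall scene 158.0 142.6 834.5 [[163, 126], [139, 133], [150, 159], [181, 148]] [ 0.5463 -0.3999]
```

View pics/w4.png

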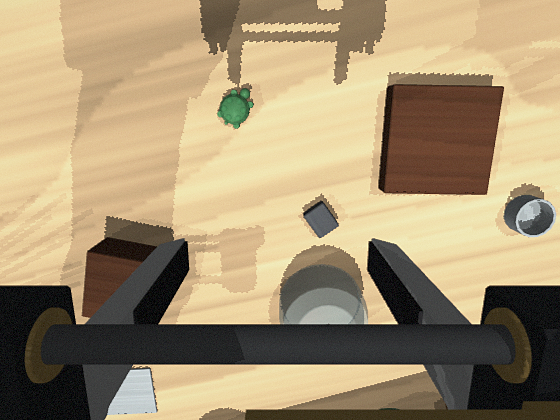

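The w4 view shows the small turtle at (234,108) with its head up-right. The wide block is at (441,137), the tall block is behind the left finger, and the dome's edge is at (322,300). The triangulated turtle heights (12–15 mm) agree with the stated shells. I'll go for the small turtle.

Emit:
move_arm([
  [0.324, -0.172, 0, 0, 0, 0, 1],
  [0.324, -0.172, 0, 0, 0, 0, 1],
  [0, 0, 0, 0, 0, 0.1, 1],
  [0, 0, 0, 0, 0, 0.1, 1],
  [0, 0, 0, 0, 0, 0.1, 1],
  [0, 0, 0, 0, 0, 0.1, 1],
  [0, 0, 0.3, 0, 0, 0, 1],
  [0, 0, 0.3, 0, 0, 0, 1],
  [0, 0, 0.3, 0, 0, 0, 1],
  [0, 0, 0.3, 0, 0, 0, 1],
  [0, 0, 0, 0, 0, 0, 1],
])

```text
t: 6.05
tool_pos: [0.3775, -0.2762, 0.0708]
orientation: [-3.14, -0.004, 2.289]
force: [0.0, -0.5, 0.8]
grip_width: 1.004
grip_force: 0.0
```

```bash
python3 w.py w5|head -1
python3 - <<'E'
from m import *
c,im=load("w5");print(turtle(c,im,G['small'][0],.015,.01))
c4,i4=load("w4");a=turtle(c4,i4,G['small'][0],.015,.01)[0];b=turtle(c,im,G['small'][0],.015,.01)[0];print(tri([(c4,a),(c,b)]))
E
```

```text
6.1 [ 0.3783 -0.2769  0.0723] [-3.1405 -0.0016  2.2885]
(array([277.8889, 231.3333]), array([ 0.3791, -0.2767]), np.float64(14.365894065409), np.float64(135.76216922656852), np.float64(23.256626087678562))
[ 0.3787 -0.2764  0.0117]
```

View pics/w5.png

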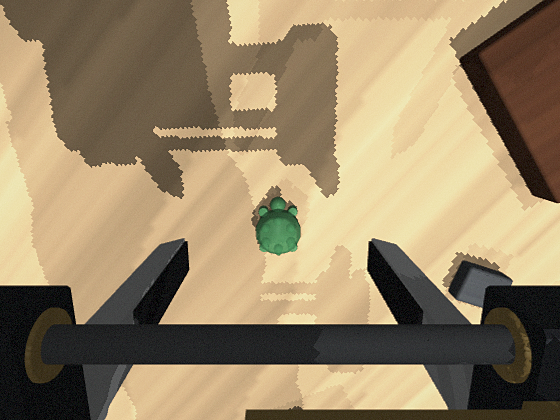

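The w5 view shows the small turtle centred between the fingers at (278,231), aligned with its head straight up. Descend and grip.

Emit:
move_arm([
  [0, 0, 0.16, 0, 0, 0, 1],
  [0, 0, 0.16, 0, 0, 0, 1],
  [0, 0, 0.12, 0, 0, 0, 1],
  [0, 0, 0.046, 0, 0, 0, 1],
  [0, 0, 0, 0, 0, 0, 1],
  [0, 0, 0, 0, 0, 0, 0.5],
  [0, 0, 0, 0, 0, 0, 0.4],
  [0, 0, 0, 0, 0, 0, 0.2],
  [0, 0, 0, 0, 0, 0, 0.2],
  [0, 0, 0, 0, 0, 0, 0.2],
], newtons=10)

```text
t: 7.35
tool_pos: [0.3781, -0.2773, 0.0142]
orientation: [-3.142, 0.0, 2.287]
force: [0.4, 0.2, -0.1]
grip_width: 0.504
grip_force: 0.0
```

Emit:
move_arm([
  [0, 0, 0, 0, 0, 0, 0.2],
  [0, 0, 0, 0, 0, 0, 0.2],
  [0, 0, 0, 0, 0, 0, 0.2],
  [0, 0, 0, 0, 0, 0, 0.2],
  [0, 0, 0, 0, 0, 0, 0.2],
  [0, 0, 0, 0, 0, 0, 0.2],
], newtons=10)

```text
t: 8.1
tool_pos: [0.3781, -0.2773, 0.0142]
orientation: [-3.142, 0.0, 2.287]
force: [-0.5, -0.1, 0.0]
grip_width: 0.308
grip_force: 10.0
```

Gripped at 29 mm. Lift and carry towards the round base.

Emit:
move_arm([
  [0, 0, -0.1, 0, 0, 0, 0.2],
  [0, 0, -0.25, 0, 0, 0, 0.2],
  [0, 0, -0.3, 0, 0, 0, 0.2],
  [0, 0, -0.3, 0, 0, 0, 0.2],
  [0, 0, -0.3, 0, 0, 0, 0.2],
  [0, 0, -0.3, 0, 0, 0, 0.2],
  [0, 0, 0, 0, 0, 0, 0.2],
], newtons=10)

```text
t: 8.98
tool_pos: [0.379, -0.2779, 0.203]
orientation: [3.139, 0.004, 2.287]
force: [0.3, -0.7, -1.3]
grip_width: 0.308
grip_force: 10.0
```

Emit:
move_arm([
  [0.108, 0.376, 0, 0, 0, 0, 0.2],
  [0.108, 0.376, 0, 0, 0, 0, 0.2],
  [0.108, 0.376, 0, 0, 0, 0, 0.2],
  [0.108, 0.376, 0, 0, 0, 0, 0.2],
  [0.108, 0.376, 0, 0, 0, 0, 0.2],
  [0.108, 0.376, 0, 0, 0, 0, 0.2],
  [0.108, 0.376, 0, 0, 0, 0, 0.2],
  [0.108, 0.376, 0, 0, 0, 0, 0.2],
  [0.108, 0.376, 0, 0, 0, 0, 0.2],
  [0.108, 0.376, 0, 0, 0, 0, 0.2],
  [0.108, 0.376, 0, 0, 0, 0, 0.2],
  [0.108, 0.376, 0, 0, 0, 0, 0.2],
])

```text
t: 10.48
tool_pos: [0.6844, 0.1967, 0.1994]
orientation: [-3.14, -0.0, 2.287]
force: [0.3, -1.0, -0.9]
grip_width: 0.304
grip_force: 10.0
```

Emit:
move_arm([
  [0, 0, 0, 0, 0, 0, 0.2],
  [0, 0, 0, 0, 0, 0, 0.2],
])

```text
t: 10.72
tool_pos: [0.6838, 0.1948, 0.1994]
orientation: [-3.14, 0.0, 2.287]
force: [-0.0, 0.2, -0.3]
grip_width: 0.305
grip_force: 10.0
```

```bash
python3 w.py w6|head -1
python3 - <<'E'
from m import *
for n in("w2","w6"):
    c,im=load(n);p=proj(c,(.645,.241,.02));h=cv2.cvtColor(im,cv2.COLOR_RGB2HSV)
    print(n,p,im[int(p[1]),int(p[0])],h[int(p[1]),int(p[0])])
    for u,v,a,q in blobs(mask(im,'brown'),3000):
        if np.hypot(u-p[0],v-p[1])<60: print(n,u,v,a,cv2.fitEllipse(cv2.convexHull(q)))
E
```

```text
10.775 [0.6838 0.1943 0.1998] [-3.1405  0.0003  2.2863]
w2 [438.2015 152.4471] [117  77  55] [ 11 135 117]
w2 435.18505703898705 151.13653002381847 13295.0 ((435.1131286621094, 151.04592895507812), (125.72161865234375, 136.720947265625), 53.8654899597168)
w6 [278.3367 128.7861] [120  77  53] [ 11 142 120]
w6 280.0624663435649 127.24708310895709 14856.0 ((280.0838623046875, 127.26522827148438), (136.7189483642578, 140.29251098632812), 173.11749267578125)
```

View pics/w6.png

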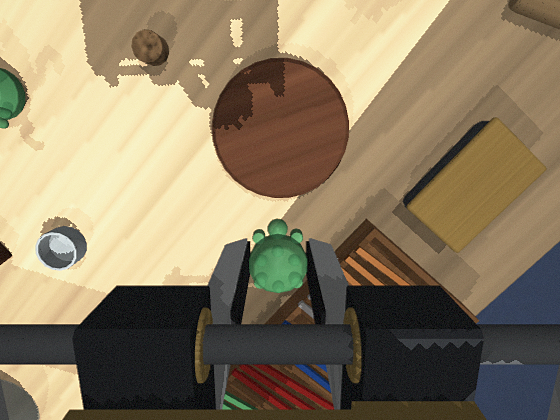

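w6 shows the small turtle held between the fingers at (278,258). The round base's clear top disc is centred at (280,127) and about 138 px across.

Run:
```python
from m import *
c,im=load("w6");e6=(280.1,127.3)
print("plane.02",plane(c,e6,.02))
ct=cal("top");c2,_=load("w2")
print("tri w6,top,w2",tri([(c,e6),(ct,(203.0,162.0)),(c2,(436,151.4))]))
# height from size: width across columns of the top disc (row through centre)
for z in(.0,.01,.02,.03):
    print(z,np.linalg.norm(plane(c,(280.1-68.4,127.3),z)-plane(c,(280.1+68.4,127.3),z)))
s=manip.sense();print(s['tool_pos'])
b=plane(c,e6,.02);d=b-s['tool_pos'];y=s['orientation'][2]
print("tool frac",(np.cos(y)*d[0]+np.sin(y)*d[1])/.12,(np.sin(y)*d[0]-np.cos(y)*d[1])/.12)
# turtle offset vs TCP
print(turtle(c,im,(s['tool_pos']+[0,0,-.003]),.015,s['tool_pos'][2]-.003))
```

```text
plane.02 [0.6453 0.2431 0.02  ]
tri w6,top,w2 [0.6458 0.2424 0.0114]
0.0 0.13486495872633766
0.01 0.13119968641433227
0.02 0.12753441410232694
0.03 0.12386914179032166
[0.6838 0.1943 0.1998]
tool frac 0.5171313443589266 0.024663802403927737
(array([277.6364, 263.5455]), array([0.6841, 0.1954]), np.float64(14.291581167397215), np.float64(133.01102857914825), np.float64(23.35465060662704))
```

Emit:
move_arm([
  [0.2, 0.025, 0, 0, 0, 0, 0.2],
  [0.208, 0, 0, 0, 0, 0, 0.2],
  [0.1, 0, 0, 0, 0, 0, 0.2],
  [0, 0, 0.3, 0, 0, 0, 0.2],
  [0, 0, 0.3, 0, 0, 0, 0.2],
  [0, 0, 0.3, 0, 0, 0, 0.2],
  [0, 0, 0.25, 0, 0, 0, 0.2],
  [0, 0, 0.12, 0, 0, 0, 0.2],
  [0, 0, 0.05, 0, 0, 0, 0.2],
  [0, 0, 0, 0, 0, 0, 0.2],
  [0, 0, 0, 0, 0, 0, 0.2],
])

```text
t: 12.15
tool_pos: [0.647, 0.2437, 0.0429]
orientation: [3.14, 0.001, 2.287]
force: [0.0, 0.2, -0.3]
grip_width: 0.31
grip_force: 10.0
```

Run:
```python
from h import *
s=manip.sense();print(s['tool_pos'],s['force'])
```

```text
[0.647  0.2437 0.0429] [ 0.0141  0.2008 -0.2613]
```

Emit:
move_arm([
  [0, 0, 0.025, 0, 0, 0, 0.2],
  [0, 0, 0.02, 0, 0, 0, 0.2],
  [0, 0, 0.015, 0, 0, 0, 0.2],
  [0, 0, 0.008, 0, 0, 0, 0.2],
  [0, 0, 0, 0, 0, 0, 0.2],
  [0, 0, 0, 0, 0, 0, 0.2],
])

```text
t: 12.9
tool_pos: [0.6464, 0.2435, 0.0341]
orientation: [-3.142, -0.0, 2.287]
force: [-3.5, -1.1, 7.8]
grip_width: 0.308
grip_force: 10.0
```

Contact is felt at the expected height. Release and retreat.

Emit:
move_arm([
  [0, 0, -0.004, 0, 0, 0, 0.2],
  [0, 0, 0, 0, 0, 0, 0.36],
  [0, 0, 0, 0, 0, 0, 0.5],
  [0, 0, 0, 0, 0, 0, 0.6],
  [0, 0, 0, 0, 0, 0, 0.7],
  [0, 0, -0.15, 0, 0, 0, 0.7],
  [0, 0, -0.3, 0, 0, 0, 0.8],
  [0, 0, -0.35, 0, 0, 0, 1],
  [0, 0, -0.35, 0, 0, 0, 1],
  [0, 0, -0.3, 0, 0, 0, 1],
  [-0.3, 0, 0, 0, 0, 0, 1],
  [-0.2, 0, 0, 0, 0, 0, 1],
])

```text
t: 14.4
tool_pos: [0.6867, 0.1969, 0.2096]
orientation: [3.141, 0.001, 2.287]
force: [-0.5, 0.0, -0.1]
grip_width: 0.999
grip_force: 0.0
```

```bash
python3 w.py w7|head -1
python3 - <<'E'
from m import *
c,im=load("w7");print(turtle(c,im,(.6455,.243,.03),.015,.03))
p=proj(c,(.645,.241,.02))
for u,v,a,q in blobs(mask(im,'brown'),3000):
    if np.hypot(u-p[0],v-p[1])<60: e=cv2.fitEllipse(cv2.convexHull(q));print(e,plane(c,e[0],.02))
E
```

```text
14.45 [0.6881 0.1936 0.2087] [-3.1412  0.0021  2.2836]
(array([277.6154, 127.0769]), array([0.647 , 0.2441]), np.float64(14.156728010102707), np.float64(137.1263930802734), np.float64(22.600720597961477))
((275.6152648925781, 126.55006408691406), (132.75167846679688, 136.6742706298828), 170.8637237548828) [0.6454 0.243  0.02  ]
```

The small turtle stands within about 2 mm of the base centre. Next, the dome.

Emit:
move_arm([
  [-0.15, -0.15, 0, 0, 0, 0, 1],
  [-0.3, -0.3, 0, 0, 0, 0, 1],
  [-0.31, -0.312, 0, 0, 0, 0, 1],
  [-0.31, -0.312, 0, 0, 0, 0, 1],
  [-0.31, -0.312, 0, 0, 0, 0, 1],
  [-0.31, -0.312, 0, 0, 0, 0, 1],
  [-0.31, -0.312, 0, 0, 0, 0, 1],
  [-0.31, -0.312, 0, 0, 0, 0, 1],
  [-0.3, -0.3, 0, 0, 0, 0, 1],
  [-0.18, -0.18, 0, 0, 0, 0, 1],
  [0, 0, 0, 0, 0, 0, 1],
  [0, 0, 0, 0, 0, 0, 1],
])

```text
t: 15.95
tool_pos: [0.6518, -0.2744, 0.208]
orientation: [3.141, -0.001, 2.288]
force: [-0.1, 0.6, -0.3]
grip_width: 1.004
grip_force: 0.0
```

```bash
python3 w.py w8|head -1
python3 - <<'E'
from m import *
c,im=load("w8");p=proj(c,(.6126,-.2345,.085));print(p)
for u,v,a,q in blobs(mask(im,'brown'),60,5000):
    if np.hypot(u-p[0],v-p[1])<40: print(u,v,a,cv2.minAreaRect(q),cv2.minEnclosingCircle(q))
E
```

```text
16.0 [ 0.6521 -0.2738  0.2081] [ 3.1412 -0.0006  2.2887]
[272.3648 137.4114]
266.8691358024691 127.40987654320986 67.5 ((267.361083984375, 129.9420623779297), (13.645695686340332, 26.828824996948242), 62.44719314575195) ((270.0, 135.0), 13.416507720947266)
```

View pics/w8.png

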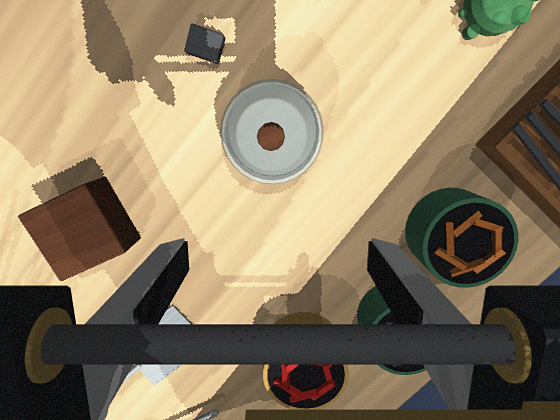

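w8 shows the dome from above: rim circle centred near (272,132), knob top near (271,137). The tall block is at (80,228).

Run:
```python
from m import *
c,im=load("w8");h=cv2.cvtColor(im,cv2.COLOR_RGB2HSV);m=cv2.inRange(h,(0,90,0),(16,255,170));m[:100]=0;m[165:]=0;m[:,:235]=0;m[:,305:]=0
b=max(blobs(m,30),key=lambda b:b[2]);k8=cv2.minEnclosingCircle(b[3]);print(b[:3],k8,cv2.fitEllipse(b[3]))
c3,i3=load("w3");h=cv2.cvtColor(i3,cv2.COLOR_RGB2HSV);m=cv2.inRange(h,(0,90,0),(16,255,170));m[:200]=0;m[275:]=0;m[:,:200]=0;m[:,280:]=0
for b3 in blobs(m,100): print("w3",b3[:3],cv2.minEnclosingCircle(b3[3]))
print("tri knob",tri([(c,b[:2]),(c3,(236.8,240.7))]))
for z in(.085,.09):P=plane(c,k8[0],z);print(z,P,"diam",np.linalg.norm(plane(c,np.array(k8[0])+[2*k8[1],0],z)-P))
s=manip.sense();P=plane(c,b[:2],.088);d=P-s['tool_pos'];y=s['orientation'][2];print(s['tool_pos'],P)
print("frac",(np.cos(y)*d[0]+np.sin(y)*d[1])/.12,(np.sin(y)*d[0]-np.cos(y)*d[1])/.12)
g=cv2.GaussianBlur(cv2.cvtColor(im,cv2.COLOR_RGB2GRAY),(5,5),1)
C=cv2.HoughCircles(g[60:200,200:350],cv2.HOUGH_GRADIENT,1,30,param1=80,param2=20,minRadius=44,maxRadius=56)
print(C, "rim pred",[proj(c,(P[0],P[1],zz)).round(1) for zz in(0,.03,.062)])
```

```text
(270.6068295739348, 136.312656641604, 532.0) ((270.5, 136.5), 13.729630470275879) ((270.5909423828125, 136.3108673095703), (25.63514518737793, 26.582080841064453), 7.2945098876953125)
w3 (236.69741248097412, 240.94642313546422, 547.5) ((236.78675842285156, 240.4264678955078), 15.339619636535645)
tri knob [ 0.6113 -0.235   0.0778]
0.085 [ 0.611  -0.2349  0.085 ] diam 0.02158729919430842
0.09 [ 0.6109 -0.2347  0.09  ] diam 0.021217197029471002
[ 0.6521 -0.2738  0.2081] [ 0.6109 -0.2346  0.088 ]
frac 0.471894232868273 -0.043504645191333374
[[[71.5 71.5 49.9]]] rim pred [array([272.2, 131.5]), array([271.7, 132.8]), array([271.2, 134.6])]
```

Emit:
move_arm([
  [0.16, -0.0435, 0, 0, 0, 0, 1],
  [0.2, 0, 0, 0, 0, 0, 1],
  [0.112, 0, 0, 0, 0, 0, 0.6],
  [0, 0, 0.2, 0, 0, 0, 0.6],
  [0, 0, 0.3, 0, 0, 0, 0.6],
  [0, 0, 0.25, 0, 0, 0, 0.6],
  [0, 0, 0.15, 0, 0, 0, 0.6],
  [0, 0, 0.1, 0, 0, 0, 0.6],
  [0, 0, 0.06, 0, 0, 0, 0.6],
  [0, 0, 0, 0, 0, 0, 0.6],
  [0, 0, 0, 0, 0, 0, 0.6],
])

```text
t: 17.38
tool_pos: [0.6114, -0.2359, 0.0816]
orientation: [3.141, 0.001, 2.288]
force: [1.0, 0.4, 0.0]
grip_width: 0.598
grip_force: 0.0
```

```bash
python3 w.py w9|head -1
python3 - <<'E'
from m import *
c,im=load("w9");h=cv2.cvtColor(im,cv2.COLOR_RGB2HSV);m=cv2.inRange(h,(0,90,0),(16,255,170));p=proj(c,(.611,-.2347,.09))
for b in blobs(m,100):
    if np.hypot(b[0]-p[0],b[1]-p[1])<50: print(b[:3],p,plane(c,b[:2],.09))
E
```

```text
17.425 [ 0.6114 -0.2359  0.0816] [3.1411 0.001  2.2875]
(276.8053471323846, 262.3191893057352, 1932.5) [277.1134 270.8357] [ 0.608  -0.2315  0.09  ]
```

View pics/w9.png

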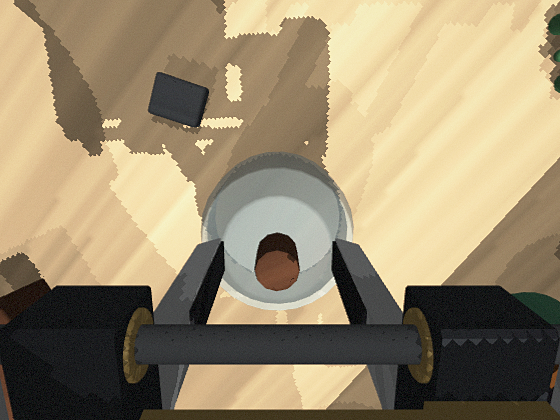

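w9 shows the knob centred between the fingers at (277,270). Lower 6 mm and grip.

Emit:
move_arm([
  [0, 0, 0.03, 0, 0, 0, 0.6],
  [0, 0, 0.02, 0, 0, 0, 0.6],
  [0, 0, 0, 0, 0, 0, 0.4],
  [0, 0, 0, 0, 0, 0, 0.3],
  [0, 0, 0, 0, 0, 0, 0.15],
  [0, 0, 0, 0, 0, 0, 0.15],
  [0, 0, 0, 0, 0, 0, 0.15],
  [0, 0, 0, 0, 0, 0, 0.15],
  [0, 0, 0, 0, 0, 0, 0.15],
], newtons=25)

```text
t: 18.55
tool_pos: [0.611, -0.2358, 0.0749]
orientation: [-3.141, 0.0, 2.287]
force: [0.3, 0.3, -0.4]
grip_width: 0.226
grip_force: 25.0
```

Emit:
move_arm([
  [0, 0, -0.05, 0, 0, 0, 0.15],
  [0, 0, -0.12, 0, 0, 0, 0.15],
  [0, 0, -0.2, 0, 0, 0, 0.15],
  [0, 0, -0.25, 0, 0, 0, 0.15],
  [0, 0, -0.25, 0, 0, 0, 0.15],
  [0, 0, -0.18, 0, 0, 0, 0.15],
  [0, 0, -0.08, 0, 0, 0, 0.15],
  [0, 0, 0, 0, 0, 0, 0.15],
])

```text
t: 19.55
tool_pos: [0.6112, -0.2357, 0.211]
orientation: [3.141, 0.001, 2.287]
force: [-0.5, -0.1, -2.5]
grip_width: 0.225
grip_force: 25.0
```

Emit:
move_arm([
  [0.1, 0.1, 0, 0, 0, 0, 0.15],
  [0.2, 0.2, 0, 0, 0, 0, 0.15],
  [0.3, 0.3, 0, 0, 0, 0, 0.15],
  [0.3, 0.3, 0, 0, 0, 0, 0.15],
  [0.3, 0.3, 0, 0, 0, 0, 0.15],
  [0.3, 0.3, 0, 0, 0, 0, 0.15],
  [0.3, 0.3, 0, 0, 0, 0, 0.15],
  [0.3, 0.3, 0, 0, 0, 0, 0.15],
  [0.3, 0.3, 0, 0, 0, 0, 0.15],
  [0.2, 0.217, 0, 0, 0, 0, 0.15],
  [0.15, 0.15, 0, 0, 0, 0, 0.15],
  [0.067, 0.067, 0, 0, 0, 0, 0.15],
])

```text
t: 21.05
tool_pos: [0.6448, 0.2441, 0.2098]
orientation: [-3.141, -0.0, 2.289]
force: [-0.8, -0.7, -1.5]
grip_width: 0.225
grip_force: 25.0
```

Emit:
move_arm([
  [0, 0, 0, 0, 0, 0, 0.15],
  [0, 0, 0, 0, 0, 0, 0.15],
  [0, 0, 0, 0, 0, 0, 0.15],
])

```text
t: 21.42
tool_pos: [0.6457, 0.2413, 0.2107]
orientation: [3.142, 0.0, 2.286]
force: [0.0, 0.4, -2.9]
grip_width: 0.23
grip_force: 25.0
```

```bash
python3 w.py w10|head -1
python3 - <<'E'
from h import *
for n in("scene",):
    cv2.imwrite("pics/s10.png",imaging.get_image(n)[:,:,::-1])
E
```

```text
21.475 [0.6456 0.2416 0.2106] [3.1415 0.0003 2.2862]
```

View pics/s10.png

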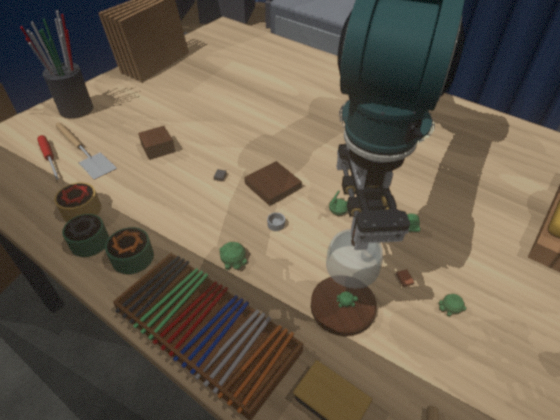

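The scene view shows the dome held upright at (354,262), above the base, with the small turtle standing at (346,298). Lower it.

Emit:
move_arm([
  [0, 0, 0.1, 0, 0, 0, 0.15],
  [0, 0, 0.2, 0, 0, 0, 0.15],
  [0, 0, 0.2, 0, 0, 0, 0.15],
  [0, 0, 0.18, 0, 0, 0, 0.15],
  [0, 0, 0.12, 0, 0, 0, 0.15],
  [0, 0, 0.06, 0, 0, 0, 0.15],
  [0, 0, 0.03, 0, 0, 0, 0.15],
  [0, 0, 0, 0, 0, 0, 0.15],
  [0, 0, 0, 0, 0, 0, 0.15],
])

```text
t: 22.65
tool_pos: [0.6457, 0.2427, 0.1043]
orientation: [3.141, 0.0, 2.288]
force: [-0.1, -0.5, -2.0]
grip_width: 0.228
grip_force: 25.0
```

Emit:
move_arm([
  [0, 0, 0.025, 0, 0, 0, 0.15],
  [0, 0, 0.02, 0, 0, 0, 0.15],
  [0, 0, 0.015, 0, 0, 0, 0.15],
  [0, 0, 0.01, 0, 0, 0, 0.15],
  [0, 0, 0.008, 0, 0, 0, 0.15],
  [0, 0, 0, 0, 0, 0, 0.15],
  [0, 0, 0, 0, 0, 0, 0.15],
])

```text
t: 23.52
tool_pos: [0.6454, 0.2425, 0.0949]
orientation: [3.142, 0.0, 2.287]
force: [-4.7, -2.0, 5.9]
grip_width: 0.225
grip_force: 25.0
```

Contact confirmed; release.

Emit:
move_arm([
  [0, 0, -0.004, 0, 0, 0, 0.15],
  [0, 0, 0, 0, 0, 0, 0.3],
  [0, 0, 0, 0, 0, 0, 0.4],
  [0, 0, 0, 0, 0, 0, 0.5],
  [0, 0, 0, 0, 0, 0, 0.6],
  [0, 0, -0.08, 0, 0, 0, 0.6],
  [0, 0, -0.2, 0, 0, 0, 0.6],
  [0, 0, -0.3, 0, 0, 0, 0.8],
  [0, 0, -0.3, 0, 0, 0, 1],
  [-0.3, 0, -0.1, 0, 0, 0, 1],
  [-0.2, 0, 0, 0, 0, 0, 1],
  [0, 0, 0, 0, 0, 0, 1],
])

```text
t: 25.02
tool_pos: [0.6856, 0.195, 0.2115]
orientation: [-3.14, 0.0, 2.284]
force: [-0.1, 0.9, -0.6]
grip_width: 0.999
grip_force: 0.0
```

```bash
python3 w.py w11|head -1
python3 - <<'E'
from m import *
c,im=load("w11");p=proj(c,(.6454,.2428,.11));h=cv2.cvtColor(im,cv2.COLOR_RGB2HSV);print(p)
k=cv2.inRange(h,(0,90,0),(16,255,170))
g=cv2.GaussianBlur(cv2.cvtColor(im,cv2.COLOR_RGB2GRAY),(5,5),1)
q=proj(c,(.6454,.2428,.02)).round().astype(int);x0,y0=max(q[0]-90,0),max(q[1]-90,0)
C=cv2.HoughCircles(g[y0:q[1]+90,x0:q[0]+90],cv2.HOUGH_GRADIENT,1,10,param1=80,param2=15,minRadius=8,maxRadius=75)
for cc in C[0][:8]: print(cc[:2]+[x0,y0],cc[2])
print("pred rim,knob",q,p, turtle(c,im,(.6465,.244,.03),.015,.03))
s=manip.sense();d=np.array([.6885,-.0135,.2])-s['tool_pos'];print(s['tool_pos'],s['orientation'],d)
E
```

```text
25.075 [0.6847 0.1966 0.2113] [-3.1403 -0.0005  2.2861]
[278.126 129.626]
[277.5 125.5] 67.7
[271.5 116.5] 55.7
[286.5 117.5] 55.5
[276.5 107.5] 57.9
[260.5 114.5] 65.5
[265.5 126.5] 58.8
[282.5 134.5] 44.4
[271.5 135.5] 55.6
pred rim,knob [278 126] [278.126 129.626] None
[0.6847 0.1966 0.2113] [-3.1403 -0.0005  2.2861] [ 0.0038 -0.2101 -0.0113]
```

View pics/w11.png

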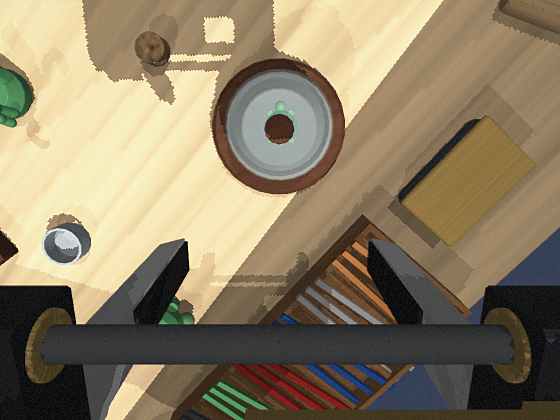

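w11 shows the dome centred on the base at (278,125), with the turtle under it. Next, the large turtle.

Emit:
move_arm([
  [-0.286, -0.306, 0, 0, 0, 0.05, 1],
  [-0.286, -0.306, 0, 0, 0, -0.05, 1],
  [-0.286, -0.306, 0, 0, 0, 0, 1],
  [-0.286, -0.306, 0, 0, 0, 0, 1],
  [-0.286, -0.306, 0, 0, 0, 0, 1],
  [0, 0, 0, 0, 0, 0.108, 1],
  [0, 0, 0, 0, 0, 0.108, 1],
  [0, 0, 0, 0, 0, 0.108, 1],
  [0, 0, 0, 0, 0, 0.108, 1],
  [0, 0, 0, 0, 0, 0.108, 1],
  [0, 0, 0, 0, 0, 0.108, 1],
  [0, 0, 0, 0, 0, 0.108, 1],
])

```text
t: 26.58
tool_pos: [0.6548, -0.0508, 0.2117]
orientation: [-3.14, 0.0, 1.096]
force: [0.6, -0.2, -0.5]
grip_width: 1.003
grip_force: 0.0
```

Emit:
move_arm([
  [0, 0, 0, 0, 0, 0.108, 1],
  [0, 0, 0, 0, 0, 0, 1],
  [0, 0, 0, 0, 0, 0, 1],
])

```text
t: 26.95
tool_pos: [0.655, -0.0514, 0.2121]
orientation: [-3.141, 0.0, 0.935]
force: [0.0, -0.4, -0.0]
grip_width: 0.998
grip_force: 0.0
```

```bash
python3 w.py w12|head -1
python3 - <<'E'
from m import *
c,im=load("w12");t=turtle(c,im,(.6885,-.0135,.015),.028,.014);print(t)
c3,i3=load("w3");print("tri",tri([(c,t[0]),(c3,(459.2,243.6))]))
s=manip.sense();d=np.r_[t[1],.014]-s['tool_pos'];y=s['orientation'][2]
print(s['tool_pos'],np.degrees(y),"frac",(np.cos(y)*d[0]+np.sin(y)*d[1])/.12,(np.sin(y)*d[0]-np.cos(y)*d[1])/.12)
E
```

```text
27.0 [ 0.6551 -0.0517  0.2122] [-3.1412  0.0001  0.9341]
(array([283.75, 138.75]), array([ 0.688 , -0.0143]), np.float64(27.480371394719146), np.float64(59.977358855180285), np.float64(42.61614773615269))
tri [ 0.688  -0.0142  0.0144]
[ 0.6551 -0.0517  0.2122] 53.51804695177412 frac 0.41419854668140144 0.035391631318177345
```

View pics/w12.png

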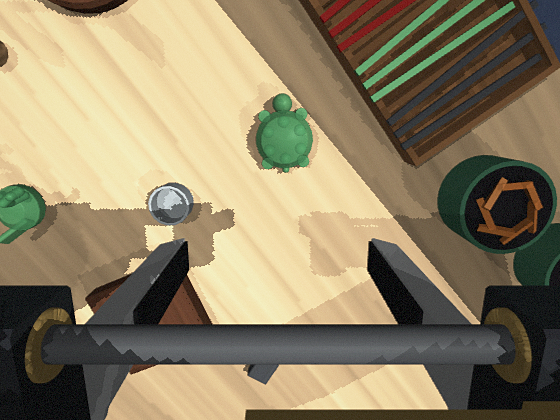

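w12 shows the large turtle at (284,139), aligned with its head straight up and clear on both sides.

Emit:
move_arm([
  [0.2, 0.035, 0, 0, 0, 0, 1],
  [0.214, 0, 0, 0, 0, 0, 1],
  [0, 0, 0.25, 0, 0, 0, 1],
  [0, 0, 0.35, 0, 0, 0, 1],
  [0, 0, 0.35, 0, 0, 0, 1],
  [0, 0, 0.25, 0, 0, 0, 1],
  [0, 0, 0, 0, 0, 0, 1],
  [0, 0, 0, 0, 0, 0, 1],
])

```text
t: 28.0
tool_pos: [0.689, -0.015, 0.0698]
orientation: [3.14, -0.001, 0.931]
force: [0.4, -0.7, 0.6]
grip_width: 1.0
grip_force: 0.0
```

```bash
python3 w.py w13|head -1
python3 - <<'E'
from m import *
c,im=load("w13");t=turtle(c,im,(.688,-.0143,.015),.028,.014);print(t)
E
```

```text
28.05 [ 0.6891 -0.0149  0.0702] [ 3.1399 -0.0014  0.9309]
(array([277.8571, 231.8571]), array([ 0.6876, -0.0149]), np.float64(27.603432026104375), np.float64(58.96061414236209), np.float64(43.46631809331108))
```

Emit:
move_arm([
  [0, 0, 0.16, 0, 0, 0, 1],
  [0, 0, 0.15, 0, 0, 0, 1],
  [0, 0, 0.1, 0, 0, 0, 1],
  [0, 0, 0.046, 0, 0, 0, 1],
  [0, 0, 0, 0, 0, 0, 1],
  [0, 0, 0, 0, 0, 0, 0.75],
  [0, 0, 0, 0, 0, 0, 0.65],
  [0, 0, 0, 0, 0, 0, 0.5],
  [0, 0, 0, 0, 0, 0, 0.5],
  [0, 0, 0, 0, 0, 0, 0.5],
  [0, 0, 0, 0, 0, 0, 0.5],
  [0, 0, 0, 0, 0, 0, 0.5],
], newtons=15)

```text
t: 29.55
tool_pos: [0.6883, -0.0148, 0.0138]
orientation: [3.141, -0.0, 0.93]
force: [-0.5, -0.7, 2.8]
grip_width: 0.582
grip_force: 15.0
```

Emit:
move_arm([
  [0, 0, -0.08, 0, 0, 0, 0.5],
  [0, 0, -0.25, 0, 0, 0, 0.5],
  [0, 0, -0.35, 0, 0, 0, 0.5],
  [0, 0, -0.35, 0, 0, 0, 0.5],
  [0, 0, -0.25, 0, 0, 0, 0.5],
  [-0.302, -0.174, 0, 0, 0, 0, 0.5],
  [-0.302, -0.174, 0, 0, 0, 0, 0.5],
  [-0.302, -0.174, 0, 0, 0, 0, 0.5],
  [-0.302, -0.174, 0, 0, 0, 0, 0.5],
  [-0.302, -0.174, 0, 0, 0, 0, 0.5],
  [-0.302, -0.174, 0, 0, 0, 0, 0.5],
  [-0.302, -0.174, 0, 0, 0, 0, 0.5],
])

```text
t: 31.05
tool_pos: [0.4181, -0.1313, 0.1676]
orientation: [3.141, -0.001, 0.93]
force: [-0.1, -0.7, -1.4]
grip_width: 0.586
grip_force: 15.0
```

Emit:
move_arm([
  [0, 0, 0, 0, 0, 0, 0.5],
  [0, 0, 0, 0, 0, 0, 0.5],
])

```text
t: 31.3
tool_pos: [0.42, -0.1307, 0.1678]
orientation: [3.141, -0.001, 0.93]
force: [-0.1, -0.0, -1.8]
grip_width: 0.587
grip_force: 15.0
```

```bash
python3 w.py w14|head -1
python3 - <<'E'
from m import *
c,im=load("w14");h=cv2.cvtColor(im,cv2.COLOR_RGB2HSV);p=proj(c,(.455,-.083,.025));print(p,im[int(p[1]),int(p[0])])
for b in blobs(mask(im,'brown'),2000):
    if np.hypot(b[0]-p[0],b[1]-p[1])<90: print(b[:3],cv2.minAreaRect(b[3]),cv2.approxPolyDP(b[3],5,True)[:,0].tolist())
E
```

```text
31.35 [ 0.4201 -0.1306  0.1676] [ 3.141  -0.0003  0.9308]
[278.7779 131.3972] [113  75  56]
```

View pics/w14.png

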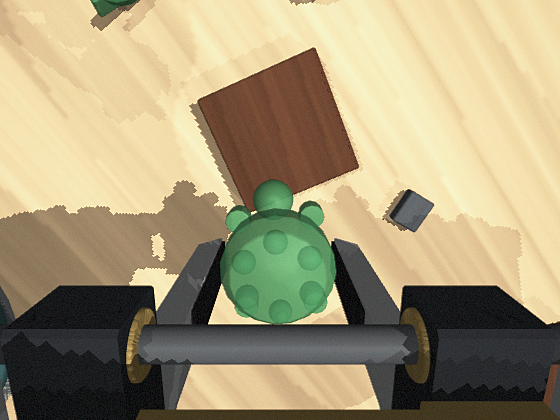

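w14 shows the wide block's top face with corners at (199,101), (315,48) and (358,167). The held turtle is level at (277,265).

Run:
```python
from m import *
c,im=load("w14");c4,_=load("w4")
L,T,R=(199,101),(315,48),(358,167)
for z in(.015,.025,.035):
    l,t,r=[plane(c,q,z) for q in(L,T,R)];print(z,"sides",np.linalg.norm(l-t),np.linalg.norm(t-r),"diag",np.linalg.norm(l-r),"centre",(l+r)/2)
# w4 corners: (503,87),(488,193) visible; world of each
for n,q in(("L",L),("T",T),("R",R)):
    P=plane(c,q,.025);print(n,P,proj(c4,P))
for a,b in((L,(503,87)),(T,(487,194))): print("tri",tri([(c,a),(c4,b)]))
s=manip.sense();b=(plane(c,L,.025)+plane(c,R,.025))/2;print(s['tool_pos'])
tt=turtle(c,im,s['tool_pos'],.028,s['tool_pos'][2]);print(tt)
for src in(s['tool_pos'][:2],):
    d=b[:2]-src;y=s['orientation'][2];print("frac",(np.cos(y)*d[0]+np.sin(y)*d[1])/.12,(np.sin(y)*d[0]-np.cos(y)*d[1])/.12)
```

```text
0.015 sides 0.1057209453500895 0.1057810938377336 diag 0.14861529917849706 centre [ 0.4541 -0.0864  0.015 ]
0.025 sides 0.10243205582046468 0.10249033313933911 diag 0.14399200244395066 centre [ 0.4544 -0.0859  0.025 ]
0.035 sides 0.0991431662908398 0.09919957244094461 diag 0.1393687057094043 centre [ 0.4546 -0.0855  0.035 ]
L [ 0.4171 -0.0243  0.025 ] [501.9998  87.9852]
T [ 0.5167 -0.0482  0.025 ] [485.4716 194.3718]
R [ 0.4916 -0.1475  0.025 ] [384.3294 192.0516]
tri [ 0.4168 -0.0243  0.0261]
tri [ 0.5159 -0.0483  0.028 ]
[ 0.4201 -0.1306  0.1676]
(array([277.7, 267. ]), array([ 0.4183, -0.1308]), np.float64(27.654423946186046), np.float64(59.24748233032311), np.float64(44.089493823318456))
frac 0.46903630668988483 0.006400094461358047
```

Emit:
move_arm([
  [0.2, 0.006, 0, 0, 0, 0, 0.5],
  [0.2, 0, 0, 0, 0, 0, 0.5],
  [0.075, 0, 0, 0, 0, 0, 0.5],
  [0, 0, 0.2, 0, 0, 0, 0.5],
  [0, 0, 0.3, 0, 0, 0, 0.5],
  [0, 0, 0.25, 0, 0, 0, 0.5],
  [0, 0, 0.15, 0, 0, 0, 0.5],
  [0, 0, 0.07, 0, 0, 0, 0.5],
  [0, 0, 0.02, 0, 0, 0, 0.5],
  [0, 0, 0, 0, 0, 0, 0.5],
  [0, 0, 0, 0, 0, 0, 0.5],
])

```text
t: 32.72
tool_pos: [0.4545, -0.0856, 0.049]
orientation: [3.141, -0.001, 0.93]
force: [-0.5, 0.6, -1.9]
grip_width: 0.59
grip_force: 15.0
```

Emit:
move_arm([
  [0, 0, 0.03, 0, 0, 0, 0.5],
  [0, 0, 0.02, 0, 0, 0, 0.5],
  [0, 0, 0.015, 0, 0, 0, 0.5],
  [0, 0, 0.012, 0, 0, 0, 0.5],
  [0, 0, 0.006, 0, 0, 0, 0.5],
  [0, 0, 0, 0, 0, 0, 0.5],
  [0, 0, 0, 0, 0, 0, 0.5],
])

```text
t: 33.6
tool_pos: [0.4541, -0.0856, 0.0387]
orientation: [-3.141, -0.0, 0.93]
force: [-2.9, 1.3, 5.4]
grip_width: 0.585
grip_force: 15.0
```

Emit:
move_arm([
  [0, 0, -0.004, 0, 0, 0, 0.5],
  [0, 0, 0, 0, 0, 0, 0.65],
  [0, 0, 0, 0, 0, 0, 0.75],
  [0, 0, 0, 0, 0, 0, 0.85],
  [0, 0, 0, 0, 0, 0, 1],
  [0, 0, 0, 0, 0, 0, 1],
  [0, 0, -0.12, 0, 0, 0, 1],
  [0, 0, -0.3, 0, 0, 0, 1],
  [0, 0, -0.35, 0, 0, 0, 1],
  [0, 0, -0.35, 0, 0, 0, 1],
  [0, 0, -0.3, 0, 0, 0, 1],
  [0, 0, 0, 0, 0, 0, 1],
])

```text
t: 35.1
tool_pos: [0.4552, -0.0858, 0.2122]
orientation: [3.138, -0.003, 0.93]
force: [0.6, 0.0, -1.0]
grip_width: 0.999
grip_force: 0.0
```

```bash
python3 w.py w15|head -1
python3 - <<'E'
from m import *
c,im=load("w15");t=turtle(c,im,(.454,-.086,.04),.028,.039);print(t)
s=manip.sense();u=np.array([np.cos(np.radians(149)),np.sin(np.radians(149))]);d=np.array([.5165,.4155])-.055*u-s['tool_pos'][:2];y=s['orientation'][2];print(s['tool_pos'],y,"frac",(np.cos(y)*d[0]+np.sin(y)*d[1])/.12,(np.sin(y)*d[0]-np.cos(y)*d[1])/.12)
E
```

```text
35.15 [ 0.4545 -0.0855  0.2106] [ 3.1401 -0.002   0.9304]
(array([275.8, 194.1]), array([ 0.4528, -0.0846]), np.float64(27.36193404291239), np.float64(59.192431757490155), np.float64(43.045871472696845))
[ 0.4545 -0.0855  0.2106] 0.9303702800456564 frac 3.702387372324855 -1.6242391151236661
```

The large turtle is placed within about 2 mm of the block's centre. On to the medium turtle.

Emit:
move_arm([
  [0.2, -0.09, 0, 0, 0, 0, 1],
  [0.37, -0.162, 0, 0, 0, 0, 1],
  [0.37, -0.162, 0, 0, 0, 0, 1],
  [0.37, -0.162, 0, 0, 0, 0, 1],
  [0.37, -0.162, 0, 0, 0, 0, 1],
  [0.37, -0.162, 0, 0, 0, 0, 1],
  [0.37, -0.162, 0, 0, 0, 0, 1],
  [0.37, -0.162, 0, 0, 0, 0, 1],
  [0.37, -0.162, 0, 0, 0, 0, 1],
  [0.37, -0.162, 0, 0, 0, 0, 1],
  [0.17, -0.076, 0, 0, 0, 0, 1],
  [0, 0, 0, 0, 0, -0.106, 1],
])

```text
t: 36.65
tool_pos: [0.5623, 0.3884, 0.2072]
orientation: [-3.141, 0.003, 1.102]
force: [1.0, -0.6, 0.2]
grip_width: 1.002
grip_force: 0.0
```

Emit:
move_arm([
  [0, 0, 0, 0, 0, -0.106, 1],
  [0, 0, 0, 0, 0, -0.106, 1],
  [0, 0, 0, 0, 0, -0.106, 1],
  [0, 0, 0, 0, 0, -0.106, 1],
  [0, 0, 0, 0, 0, -0.106, 1],
  [0, 0, 0, 0, 0, -0.106, 1],
  [0, 0, 0, 0, 0, -0.106, 1],
  [0, 0, 0, 0, 0, -0.106, 1],
  [0, 0, 0, 0, 0, -0.106, 1],
  [0, 0, 0, 0, 0, 0, 1],
  [0, 0, 0, 0, 0, 0, 1],
])

```text
t: 38.02
tool_pos: [0.5631, 0.3866, 0.2087]
orientation: [-3.141, -0.0, 2.591]
force: [0.9, 1.0, -0.9]
grip_width: 1.002
grip_force: 0.0
```

```bash
python3 w.py w16|head -1
python3 - <<'E'
from m import *
c,im=load("w16");t=turtle(c,im,(.5165,.4155,.012),.021,.012);print(t)
c1,_=load("w1");print("tri",tri([(c,t[0]),(c1,(351.33,136.33))]))
s=manip.sense();d=t[1]-s['tool_pos'][:2];y=s['orientation'][2];print(s['tool_pos'],np.degrees(y),"frac",(np.cos(y)*d[0]+np.sin(y)*d[1])/.12,(np.sin(y)*d[0]-np.cos(y)*d[1])/.12)
E
```

```text
38.075 [0.5631 0.3867 0.2089] [-3.1409 -0.0001  2.592 ]
(array([276.5   , 133.1429]), array([0.5159, 0.4154]), np.float64(20.021814292261094), np.float64(-35.99422763890118), np.float64(32.47298061236976))
tri [0.516  0.4154 0.0134]
[0.5631 0.3867 0.2089] 148.5105216008029 frac 0.46001327286552113 -0.0011918619523954648
```

Emit:
move_arm([
  [0.2, 0, 0, 0, 0, 0, 1],
  [0.2, 0, 0, 0, 0, 0, 1],
  [0.06, 0, 0, 0, 0, 0, 1],
  [0, 0, 0.3, 0, 0, 0, 1],
  [0, 0, 0.35, 0, 0, 0, 1],
  [0, 0, 0.35, 0, 0, 0, 1],
  [0, 0, 0.25, 0, 0, 0, 1],
  [0, 0, 0, 0, 0, 0, 1],
  [0, 0, 0, 0, 0, 0, 1],
])

```text
t: 39.2
tool_pos: [0.5165, 0.416, 0.0608]
orientation: [3.14, 0.001, 2.595]
force: [0.4, 0.1, 0.6]
grip_width: 1.002
grip_force: 0.0
```

```bash
python3 w.py w17|head -1
python3 - <<'E'
from m import *
c,im=load("w17");print(turtle(c,im,(.516,.4154,.012),.021,.012))
E
```

```text
39.25 [0.5167 0.4162 0.0611] [3.1395 0.0008 2.5952]
(array([274.125, 235.125]), array([0.5165, 0.4149]), np.float64(20.545782605477466), np.float64(-34.96780849774691), np.float64(32.77355325132585))
```

Emit:
move_arm([
  [0, 0, 0.15, 0, 0, 0, 1],
  [0, 0, 0.12, 0, 0, 0, 1],
  [0, 0, 0.08, 0, 0, 0, 1],
  [0, 0, 0.038, 0, 0, 0, 0.7],
  [0, 0, 0, 0, 0, 0, 0.7],
  [0, 0, 0, 0, 0, 0, 0.55],
  [0, 0, 0, 0, 0, 0, 0.5],
  [0, 0, 0, 0, 0, 0, 0.3],
  [0, 0, 0, 0, 0, 0, 0.3],
  [0, 0, 0, 0, 0, 0, 0.3],
  [0, 0, 0, 0, 0, 0, 0.3],
  [0, 0, 0, 0, 0, 0, 0.3],
], newtons=12)

```text
t: 40.75
tool_pos: [0.5161, 0.4156, 0.013]
orientation: [3.141, 0.0, 2.595]
force: [-0.7, -0.5, 4.4]
grip_width: 0.436
grip_force: 12.0
```

Emit:
move_arm([
  [0, 0, -0.08, 0, 0, 0, 0.3],
  [0, 0, -0.25, 0, 0, 0, 0.3],
  [0, 0, -0.35, 0, 0, 0, 0.3],
  [0, 0, -0.35, 0, 0, 0, 0.3],
  [0, 0, -0.35, 0, 0, 0, 0.3],
  [0, 0, -0.18, 0, 0, 0, 0.3],
  [-0.12, -0.167, 0, 0, 0, 0, 0.3],
  [-0.233, -0.334, 0, 0, 0, 0, 0.3],
  [-0.233, -0.334, 0, 0, 0, 0, 0.3],
  [-0.233, -0.334, 0, 0, 0, 0, 0.3],
  [-0.233, -0.334, 0, 0, 0, 0, 0.3],
  [-0.233, -0.334, 0, 0, 0, 0, 0.3],
])

```text
t: 42.25
tool_pos: [0.5332, 0.1455, 0.2007]
orientation: [3.141, 0.0, 2.595]
force: [-0.3, 0.3, -0.1]
grip_width: 0.433
grip_force: 12.0
```

Emit:
move_arm([
  [-0.233, -0.334, 0, 0, 0, 0, 0.3],
  [-0.233, -0.334, 0, 0, 0, 0, 0.3],
  [-0.233, -0.334, 0, 0, 0, 0, 0.3],
  [-0.233, -0.334, 0, 0, 0, 0, 0.3],
  [-0.233, -0.334, 0, 0, 0, 0, 0.3],
  [-0.233, -0.334, 0, 0, 0, 0, 0.3],
  [-0.233, -0.334, 0, 0, 0, 0, 0.3],
  [-0.233, -0.334, 0, 0, 0, 0, 0.3],
  [-0.233, -0.334, 0, 0, 0, 0, 0.3],
  [-0.233, -0.334, 0, 0, 0, 0, 0.3],
  [-0.233, -0.334, 0, 0, 0, 0, 0.3],
  [-0.233, -0.334, 0, 0, 0, 0, 0.3],
])

```text
t: 43.75
tool_pos: [0.5701, -0.4395, 0.2006]
orientation: [3.141, 0.0, 2.596]
force: [0.7, 0.5, 0.7]
grip_width: 0.436
grip_force: 12.0
```

Emit:
move_arm([
  [-0.116, -0.167, 0, 0, 0, 0, 0.3],
  [0, 0, 0, 0, 0, 0, 0.3],
  [0, 0, 0, 0, 0, 0, 0.3],
])

```text
t: 44.12
tool_pos: [0.5719, -0.4616, 0.2002]
orientation: [3.141, -0.0, 2.596]
force: [0.8, 0.8, -0.0]
grip_width: 0.434
grip_force: 12.0
```

```bash
python3 w.py w18|head -1
python3 - <<'E'
from m import *
c,im=load("w18");p=proj(c,(.521,-.432,.045));h=cv2.cvtColor(im,cv2.COLOR_RGB2HSV);print(p,h[int(p[1]),int(p[0])],im[int(p[1]),int(p[0])])
for hi in(70,105,150):
  m=cv2.inRange(h,(0,60,0),(20,255,hi))
  for b in blobs(m,1500,40000):
    if np.hypot(b[0]-p[0],b[1]-p[1])<60: print(hi,[round(x) for x in b[:3]],cv2.approxPolyDP(b[3],4,True)[:,0].tolist())
E
```

```text
44.175 [ 0.5721 -0.4613  0.2004] [3.141  0.0001 2.5965]
[274.7894 131.1936] [ 11 179  60] [60 34 18]
70 [261, 115, 2088] [[296, 92], [233, 100], [237, 136], [257, 146], [265, 130], [275, 139], [275, 120], [292, 117], [291, 93]]
105 [270, 111, 4186] [[286, 51], [282, 64], [269, 66], [242, 98], [232, 100], [245, 184], [251, 148], [262, 142], [265, 130], [276, 139], [276, 123], [282, 128], [285, 122], [317, 118], [318, 123], [297, 126], [320, 123], [321, 135], [305, 140], [321, 139], [324, 170], [317, 90], [259, 94], [264, 87], [283, 87], [289, 69], [283, 69]]
```

View pics/w18.png

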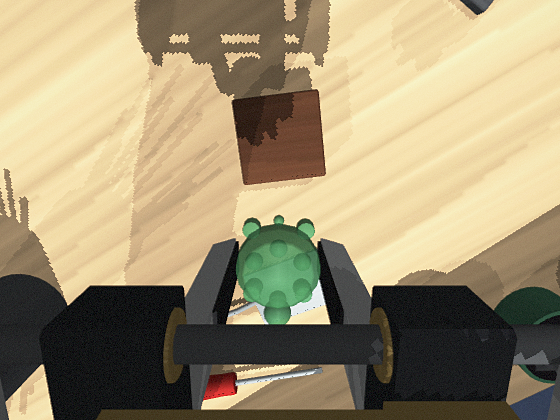

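w18 shows the tall block's top face with corners at (233,100), (318,90), (325,175) and (244,185). The medium turtle is held level at (278,265).

Run:
```python
from m import *
c,im=load("w18");q=np.array([(233,100),(318,90),(325.5,175),(244,185)],float)
for z in(.035,.045,.055):
    P=np.array([plane(c,x,z) for x in q]);print(z,[round(np.linalg.norm(P[i]-P[i-1])*1000,1) for i in range(4)],P.mean(0))
c8,i8=load("w8");P=np.array([plane(c,x,.045) for x in q])
h=cv2.cvtColor(i8,cv2.COLOR_RGB2HSV);m=cv2.inRange(h,(0,60,45),(20,255,140));m[:,160:]=0;m[290:]=0;m[:160]=0
b=max(blobs(m,500),key=lambda b:b[2]);print(b[:3],cv2.approxPolyDP(b[3],4,True)[:,0].tolist());print([proj(c8,p).round(1) for p in P])
s=manip.sense();t=turtle(c,im,s['tool_pos'],.021,s['tool_pos'][2]);print(s['tool_pos'],t)
d=P.mean(0)-s['tool_pos'];y=s['orientation'][2];print("frac",(np.cos(y)*d[0]+np.sin(y)*d[1])/.12,(np.sin(y)*d[0]-np.cos(y)*d[1])/.12)
```

```text
0.035 [np.float64(76.3), np.float64(74.9), np.float64(75.4), np.float64(76.1)] [ 0.5295 -0.4316  0.035 ]
0.045 [np.float64(74.0), np.float64(72.7), np.float64(73.2), np.float64(73.8)] [ 0.5289 -0.4314  0.045 ]
0.055 [np.float64(71.7), np.float64(70.4), np.float64(70.9), np.float64(71.5)] [ 0.5283 -0.4311  0.055 ]
(72.09750482697163, 223.60144066537947, 6733.0) [[95, 160], [77, 162], [51, 176], [48, 200], [18, 216], [60, 280], [124, 252], [83, 184], [104, 176]]
[array([ 17.9, 215.4]), array([ 84.2, 184.3]), array([124.5, 252.1]), array([ 59.9, 281.5])]
[ 0.5721 -0.4613  0.2004] (array([277.7143, 266.    ]), array([ 0.5727, -0.4606]), np.float64(20.24696023877967), np.float64(-38.284805717119326), np.float64(32.59891087941294))
frac 0.43662933224135336 0.026812263946523567
```

The height of 45 mm is confirmed, with w8's corners predicted to within a pixel. Place it.

Emit:
move_arm([
  [0.18, 0.027, 0, 0, 0, 0, 0.3],
  [0.18, 0, 0, 0, 0, 0, 0.3],
  [0.077, 0, 0, 0, 0, 0, 0.3],
  [0, 0, 0.2, 0, 0, 0, 0.3],
  [0, 0, 0.3, 0, 0, 0, 0.3],
  [0, 0, 0.25, 0, 0, 0, 0.3],
  [0, 0, 0.2, 0, 0, 0, 0.3],
  [0, 0, 0.1, 0, 0, 0, 0.3],
  [0, 0, 0.05, 0, 0, 0, 0.3],
  [0, 0, 0, 0, 0, 0, 0.3],
  [0, 0, 0, 0, 0, 0, 0.3],
])

```text
t: 45.55
tool_pos: [0.5289, -0.4328, 0.069]
orientation: [-3.141, 0.001, 2.595]
force: [0.5, 0.5, -0.6]
grip_width: 0.435
grip_force: 12.0
```

Emit:
move_arm([
  [0, 0, 0.03, 0, 0, 0, 0.3],
  [0, 0, 0.025, 0, 0, 0, 0.3],
  [0, 0, 0.018, 0, 0, 0, 0.3],
  [0, 0, 0.012, 0, 0, 0, 0.3],
  [0, 0, 0.006, 0, 0, 0, 0.3],
  [0, 0, 0, 0, 0, 0, 0.3],
  [0, 0, 0, 0, 0, 0, 0.3],
])

```text
t: 46.42
tool_pos: [0.5285, -0.4326, 0.0579]
orientation: [3.141, 0.0, 2.595]
force: [-3.5, 3.7, 10.8]
grip_width: 0.436
grip_force: 12.0
```

Firm contact. Ease up, release, retreat and check everything.

Emit:
move_arm([
  [0, 0, -0.006, 0, 0, 0, 0.3],
  [0, 0, 0, 0, 0, 0, 0.5],
  [0, 0, 0, 0, 0, 0, 0.6],
  [0, 0, 0, 0, 0, 0, 0.75],
  [0, 0, 0, 0, 0, 0, 0.85],
  [0, 0, -0.12, 0, 0, 0, 0.85],
  [0, 0, -0.3, 0, 0, 0, 1],
  [0, 0, -0.35, 0, 0, 0, 1],
  [0, 0, -0.35, 0, 0, 0, 1],
  [-0.4, 0, -0.1, 0, 0, 0, 1],
  [0, 0, 0, 0, 0, 0, 1],
  [0, 0, 0, 0, 0, 0, 1],
])

```text
t: 47.92
tool_pos: [0.5689, -0.4574, 0.2044]
orientation: [-3.141, -0.0, 2.595]
force: [0.1, 1.2, 0.2]
grip_width: 1.001
grip_force: 0.0
```

```bash
python3 w.py w19|head -1
python3 - <<'E'
from m import *
c,im=load("w19");print("med",turtle(c,im,(.5285,-.432,.06),.021,.057))
t=imaging.get_image("top");s=imaging.get_image("scene");cv2.imwrite("pics/fin.png",s[:,:,::-1]);ct,cs=cal("top"),cal("scene")
t0=cv2.imread("pics/top0.png")[:,:,::-1].copy()
for n,p,z in(("large",(.4544,-.0859),.039),("med",(.5289,-.4314),.057)):
    r=turtle(ct,t,(*p,z),0,z);r2=turtle(cs,s,(*p,z),0,z);print(n,r[1],r2[1],"tri",tri([(ct,r[0]),(cs,r2[0])]))
for im in(t0,t): print([np.round(b[:3],1).tolist() for b in blobs(mask(im,'green'),60,400) if 150<b[0]<300 and 220<b[1]<280])
E
```

```text
47.975 [ 0.5687 -0.4573  0.2043] [-3.1415 -0.0007  2.5949]
med (array([277.75, 145.75]), array([ 0.5294, -0.4318]), np.float64(20.544372253619485), np.float64(-35.559482117967285), np.float64(32.469974207827015))
large [ 0.4546 -0.0828] [ 0.4495 -0.0906] tri [ 0.4548 -0.084   0.0458]
med [ 0.531  -0.4302] [ 0.5298 -0.4377] tri [ 0.5319 -0.4309  0.0603]
[[193.6, 257.8, 168.0], [254.1, 242.5, 252.5]]
[[193.7, 257.8, 170.0], [254.1, 242.5, 253.5]]
```

View pics/fin.png

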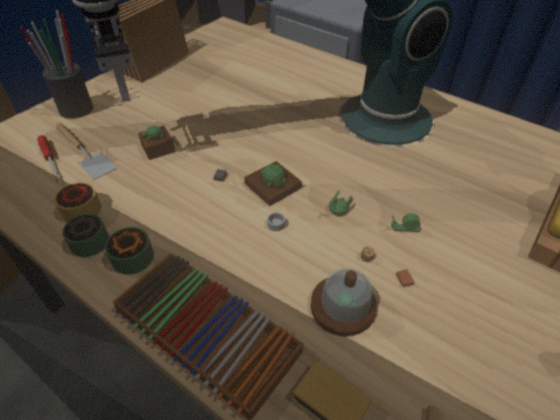

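The final scene view shows the dome with the small turtle on the round base at (344,298), the large turtle on the wide block at (273,175) and the medium one on the tall block at (154,132). The snail and swan have not moved. Hand in.

```bash
python3 -c "
from cell import manip
print(manip.job_done())"
```

```text
the job is handed in; nothing more can be done
None
```

All three turtles are on their stands, each about 2 mm or less from centre by the wrist camera; the dome sits over the smallest, the snail and swan have not moved, and the job was handed in at about 48 s, with no verdict returned.

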